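# Shim the rocking counting scale

### The arm

A 7-joint arm with a two-finger parallel gripper is mounted at the origin on the work surface. World frame = base frame: x ahead of the robot, y to its left, z up, the work surface at z = 0. Lengths are in m, angles in rad, forces in N, time in s.
With the tool pointing down it reaches from about 0.35 to 0.775 m from the base axis. Payload 3.1 kg.
Tool frame: the origin (TCP) lies between the finger pads; the fingertips stand 11 mm ahead of it and the grasp point (between the pads) lies 8 mm behind it (robot.nose_length is the distance from the TCP to the fingertips, in m); z points along the fingers, y is the line along which they close (so a half turn about z gives the same grasp; the last joint's range is limited). The gripper opens to 85 mm and grips with 20 to 120 N. Pads are 22 mm wide; open, the fingers measure 114 mm over their backs; the gripper's body (76 mm by 85 mm) begins 54 mm behind the grasp point. The pads swing forward as they close: fully open they stand 13 mm farther back than shut.
Start: joints at [-1.212, 0.311, 0.014, 1.512, -0.004, 1.319, -0.027], TCP at [0.215, 0.506, 0.208] pointing down, gripper open.
Joint ranges: [-2.7, 2.7], [-0.3, 1.91], [-1.27, 1.3], [0.12, 2.57], [-1.44, 4.58], [0.2, 2.03], [-3.05, 3.05]. Speed limits (rad/s): [2.79, 2.79, 3.14, 3.14, 3.14, 3.14, 3.14].

### API

Orientations are given as a rotation vector (axis times angle).
In Python, from rig import status, optics, robot, nets gives the robot as it stands.
- The arm moves only by the tool drive_tool, never from a script. Its arguments are lists of equal length, an entry for each row: "claw": the closure, from -1 (fully open) to 1 (shut); "delta_pos": the shift along the tool's x, y, z in cm, a list of three; "yaw": the turn about the tool's z in rad. In form: {"claw": [claw, ...], "delta_pos": [[tx, ty, tz], ...], "yaw": [yaw, ...]}. A call has 1 to 5 rows; each row shifts and turns the commanded pose from where the row before left it, along the tool's axes as they then stand; what a row does not reach is not made up. A row lasts 1/10 s, in which the tool goes at most 50 mm and 8.59 degrees, less where a joint would pass 70% of its speed; a pose out of reach is approached as far as the arm can. A call is refused whole if a number of a shift passes 5 or a number of a turn 0.15, either way. A call with a gripper value outside its range is refused whole. The fingers move at their own pace and stop on an object; "grip_force" is the grip in N (left out, the last holds). Time passes only in rows, so rows that do not move let the fingers close. It gives the time, the measured TCP pose, the force, the opening and the grip force at its end, in the units of the state.
- status.sense(): the state, without advancing time (a new reading comes with each control period).
- optics.camera(name): name is "side" or "top" or "wrist"; returns the picture (480x640x3 uint8, red, green, blue); there is no depth.
- optics.get_calibration(name): a dict with "fx", "fy", "cx", "cy" (pixels), "world_from_camera" (4x4, takes a point from camera to world coordinates). Camera axes: x right, y down, z forward; pixel columns grow to the right and rows downward; lengths in m; the calibration is good to about 2 mm. A picture is of the moment at which its call begins: read the wrist's pose just before it. get_calibration takes no time and is no camera call; for the wrist camera it gives the pose at the moment of the call.
- robot.job_done(): hands the job in; it is judged then, once.
Trained networks look in the newest picture that a camera, given by its name, has taken for a name from the list of things; names that differ only in an ending like _2 or _b are one class to them, and where a whole thing is asked for, a point or a joint stands for the part that bears it (a point fixed in the world has none). Each returns a list of dicts, best first, with "score" (0 to 1); they miss things now and then, are a little off and sometimes report something else, mostly with a low value. They report only what shows in the picture. A call takes as long as a camera call. They do not tell look-alikes from the thing itself.
- nets.look_for(name, camera): "position" ([column, row] in pixels, amid what is visible of it).
- nets.silhouettes(name, camera): "pixels" (480x640 bool, what is visible of it) and "position" ([column, row] in pixels, amid what is visible of it).
The state is a dict: "t": time; "joint_pos": joint angles; "qvel": joint speeds; "tau": joint torques, N m; "tool_pos": TCP position; "tool_rot": TCP orientation; "wrist_force": force on the tool from outside, world axes, zero at the start; "ft_torque": the same for the moment, N m; "width": opening from 0.0 (shut) to 1.0 (fully open); "grasp_force": force on a finger pad.
Only numpy, scipy, OpenCV 4.12 (cv2) and the standard library are available. Lean on these libraries where they do the work, as an engineer would, in place of code of your own. Each camera call takes 0.05 s, during which the arm holds its last target. There are 200 camera calls.

### The job

The counting scale rocks because its rear right foot has lost its rubber pad. Push the wooden wedge along the bench, thin end first, squarely under that bare foot just until it is snug and carries the corner, without jacking the scale out of level, then press gently down on the scale's corner above it to check that it no longer rocks, and leave it. Only push and press: do not pick anything up, keep the scale where it stands and leave the other things on the bench alone.

Things in the scene. Friction and masses are not known exactly. Their poses are not given: they have to be found in the camera images.
- scale: counting scale, 4 to 5 kg, loose: white housing 270 (x) x 250 (y) mm, underside 20 and flat top 60 mm up; round steel pan (radius 91, centred at x = 42, top 77 mm up); sloping key console along the front, to 88 mm up. Origin on the bench under its centre, +x to its rear, +y to its left. Front to the robot within 25 degrees. Level on three padded feet; about 3 N on the fourth corner tips it
- bare_foot (a point): centre of the underside of the fourth foot, rear right, which has no pad: 28 x 28 mm, 8 mm above the bench while the scale is level, at x = 110, y = -100 mm in the scale's frame (its outer faces 11 mm inside the housing's rear and right sides). Axes as the scale's
- scale_corner (a point): the spot to press: on the housing's flat top, 60 mm above the bench, over the bare foot, 19 mm in from the right and rear sides and 38 mm outside the pan's rim. Axes as the scale's. Unshimmed it tips here at about 3 N, so a fair test is some 5 to 15 N
- wedge: wooden wedge, about 60 g, loose, right of the scale, thin end roughly towards the bare foot: 100 mm long (x), 38 wide (y), 20 thick at -x, falling evenly to 2 at +x; origin under its centre. It is 8 mm thick 33 mm from the thin end: pushed in along the scale's +y it bears with its origin about 31 mm outside the foot's centre. Slides with under 1 N; at the foot the push soon passes 8 N
- wedge_thick_end (a point): centre of the wedge's thick end face (38 mm wide, 20 mm high), 10 mm above the bench; axes as the wedge's
- wedge_thin_end (a point): middle of the wedge's thin edge, 1 mm above the bench
- stapler: black stapler, 130 x 32 mm, 50 mm high, loose, on the robot's side of the wedge; origin under its centre
- loupe: black loupe, diameter 42 mm, 46 mm high, loose, beyond the wedge; origin under its centre
- card_box_a: white card box, 97 x 62 x 30 mm, loose, behind the scale, right; origin under its centre
- card_box_b: white card box, 97 x 62 x 30 mm, loose, left of the scale; origin under its centre
- stamp: wooden hand stamp, diameter 38 mm, 70 mm high, loose, behind the scale; origin under its centre
- bottle: white bottle, diameter 54 mm, 135 mm high, loose, behind the scale; origin under its centre
- tape: roll of clear tape lying flat, diameter 104 mm, 48 mm high, loose, left of the scale; origin under its centre
Things that resemble listed ones, but are neither listed nor needed, are in the scene too. Several things have the shape of the wedge; the one meant has the colours described above.

How it is judged:
On the way, in this order (a step that is already met when the one before it is completed fails the run):
1. the wedge carries the bare foot and the scale stands level (contact force between wedge and scale above 0.5 N and angle between scale's own z axis and vertical below 0.013 rad and y of bare_foot in the frame of wedge between -0.015 and 0.015 m and x of bare_foot in the frame of wedge above 0 m), for 0.2 s.
2. the fingers press the corner above the bare foot with more than 4 N and it does not dip (contact force between the fingers and scale above 4 N and horizontal distance between the grasp point and scale_corner below 0.045 m and angle between scale's own z axis and vertical below 0.013 rad and contact force between wedge and scale above 2 N), for 0.2 s.
At the end, for the whole second after the job is handed in: The wedge bears more than 0.5 N of the scale at the bare foot (foot centre over its thin half, within 15 mm of its centre line), the scale is level within 0.013 rad, both at rest. Before, the fingers pressed the corner above with more than 4 N for 0.2 s and it stayed level (all of step 1 and linear speed of each of scale, wedge below 0.01 m/s); the robot touches nothing.
It fails at once if the wedge is lifted or tipped up (height (world z) of wedge above 0.012 m or angle between wedge's own z axis and vertical above 0.25 rad).
It fails at once if the scale is lifted or tipped (height (world z) of scale above 0.015 m or angle between scale's own z axis and vertical above 0.09 rad).
It fails at once if the scale is shoved more than 15 mm from its place (distance of scale from where it was at the start of the episode above 0.015 m).
It fails at once if the scale is pressed hard, over 45 N (contact force between the fingers and scale above 45 N).
It fails at once if another thing on the bench is moved more than 25 mm (distance of any of stapler, loupe, card_box_a, card_box_b, stamp, bottle, tape from where it was at the start of the episode above 0.025 m).
It also fails if it takes over 54 s, if anything falls off the work surface, if the arm or the gripper's body presses on something with over 40 N, if the wrist force passes 120 N, or if a joint passes its speed limit or range.

## Working session

There is one attempt and no reset: what is moved stays moved. The work goes in short steps, Python scripts to look and compute and a tool call to move; the robot and the scene stay as the last step left them, time stands still between calls to the robot, and variables do not carry over. Pictures are saved under pics/ and viewed, at most 10 in all, crops included, and the job is handed in when it is done.

Besides the shell and the picture viewer there is one more tool, called after ">>>" by a JSON object that holds its "method" and its "body". drive_tool: Moves the arm, as the interface text tells. Its arguments: {"type":"object","properties":{"claw":{"type":"array","items":{"type":"number"}},"delta_pos":{"type":"array","items":{"type":"array","items":{"type":"number"}}},"yaw":{"type":"array","items":{"type":"number"}},"grip_force":{"type":"number"}},"required":["claw","delta_pos","yaw"]}

```bash
mkdir -p pics; ls
python3 - <<'E'
from rig import status, optics, robot, nets
import cv2
s=status.sense(); print(s)
for c in ("top","side"):
    im=optics.camera(c); cv2.imwrite(f"pics/{c}0.png",im[:,:,::-1])
    k=optics.get_calibration(c); print(c,k)
    for n in ("wedge","scale","bare_foot","scale_corner","wedge_thick_end","wedge_thin_end"):
        print(n,[(round(d["score"],2),[round(float(v)) for v in d["position"]]) for d in nets.look_for(n,c)][:5])
E
```

```text
pics
{'t': 0.0, 'joint_pos': array([-1.21168019,  0.31175033,  0.01400177,  1.51307826, -0.00439622,
        1.31919862, -0.02723825]), 'qvel': array([-0.00067833,  0.00047435, -0.00052307, -0.00256974,  0.00012068,
        0.00017268,  0.00072682]), 'tau': array([-6.68694320e-04, -3.79912448e+01,  1.45756938e-01, -2.30589759e+01,
        1.22155185e-02,  1.38374683e-02,  1.62142182e-06]), 'tool_pos': array([0.21428084, 0.50567725, 0.20709908]), 'tool_rot': array([-0.62527304, -3.07835446,  0.00372923]), 'wrist_force': array([ 0.05072956,  0.05850325, -0.01120122]), 'ft_torque': array([0.02731207, 0.04127026, 0.04463898]), 'grasp_force': 0.0, 'width': 0.999831857716397}
top {'fx': 498.52790719683054, 'fy': 498.52790719683054, 'cx': 317.6652912045946, 'cy': 239.03648948139073, 'world_from_camera': array([[-0.0082976 , -0.99769056,  0.06741434,  0.46101987],
       [-0.99983337,  0.00937385,  0.0156641 ,  0.02424665],
       [-0.01625986, -0.06727313, -0.9976021 ,  1.25177043],
       [ 0.        ,  0.        ,  0.        ,  1.        ]])}
wedge [(0.89, [405, 238]), (0.66, [475, 262]),
[... 406 characters left out ...]
 322.1974750385939, 'cy': 234.03913776716837, 'world_from_camera': array([[ 0.94828383, -0.21534784,  0.23320183,  0.30917116],
       [-0.31706609, -0.67747553,  0.66369872, -0.59665163],
       [ 0.01506245, -0.70331516, -0.71071859,  0.75086761],
       [ 0.        ,  0.        ,  0.        ,  1.        ]])}
wedge [(0.8, [452, 417]), (0.63, [368, 442]), (0.6, [237, 370]), (0.56, [367, 346])]
scale [(0.74, [283, 252])]
bare_foot [(0.91, [283, 251])]
scale_corner [(0.55, [281, 251])]
wedge_thick_end [(0.75, [370, 446]), (0.68, [368, 342]), (0.64, [236, 368]), (0.56, [452, 419]), (0.31, [282, 251])]
wedge_thin_end [(0.9, [450, 417]), (0.79, [367, 448]), (0.65, [237, 372]), (0.6, [367, 340])]
```

View pics/top0.png

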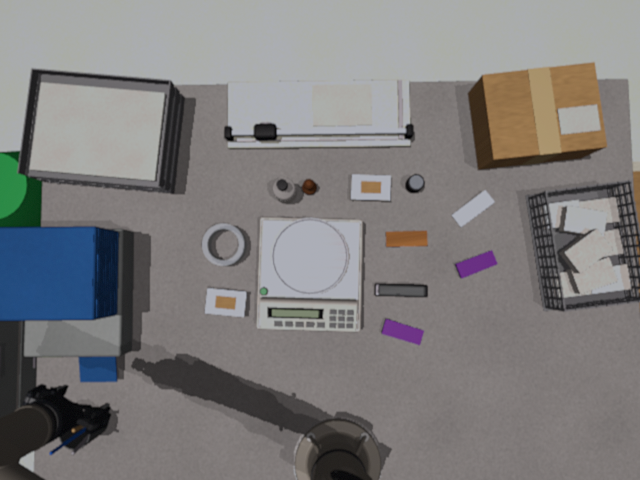

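View pics/side0.png

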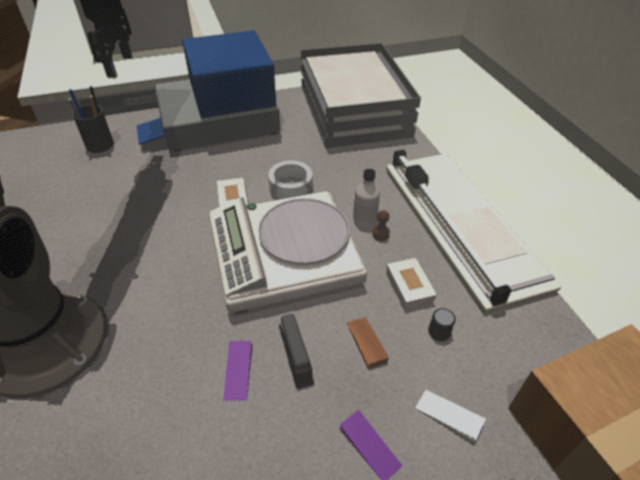

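The pictures show four wedge-shaped things. In top-camera pixels they are: brown wood (405,238), purple (475,262), purple (402,331) and white (473,209). Only the brown one is wood-coloured and lies between the stapler (400,290) and the loupe (415,183), so it fits. I'll confirm it in a crop.

```bash
cat > h.py <<'E'
import numpy as np, cv2
from rig import status, optics, robot, nets
def ray(k,px,z):
    R=k["world_from_camera"]; d=R[:3,:3]@np.array([(px[0]-k["cx"])/k["fx"],(px[1]-k["cy"])/k["fy"],1]); o=R[:3,3]
    return o+d*(z-o[2])/d[2]
def proj(k,P):
    T=np.linalg.inv(k["world_from_camera"]); c=np.atleast_2d(P)@T[:3,:3].T+T[:3,3]
    return np.c_[k["fx"]*c[:,0]/c[:,2]+k["cx"],k["fy"]*c[:,1]/c[:,2]+k["cy"]]
E
python3 - <<'E'
from h import *
t=cv2.imread("pics/top0.png"); s=cv2.imread("pics/side0.png")
a=cv2.resize(t[160:350,240:440],None,fx=3,fy=3,interpolation=cv2.INTER_CUBIC)
b=cv2.resize(s[300:380,270:400],(200*1,123)); b=cv2.resize(s[300:380,335:400],(200,246),interpolation=cv2.INTER_CUBIC)
c=np.zeros((570,800,3),np.uint8); c[:,:600]=a; c[:246,600:]=b
cv2.imwrite("pics/crop1.png",c)
for n,im in (("top",t),("side",s)):
    k=optics.get_calibration(n); hsv=cv2.cvtColor(im,cv2.COLOR_BGR2HSV)
    roi=(slice(220,258),slice(375,440)) if n=="top" else (slice(305,375),slice(335,400))
    m=np.zeros(im.shape[:2],np.uint8); m[roi]=((hsv[roi][...,1]>110)&(hsv[roi][...,0]<25))*255
    ct=max(cv2.findContours(m,0,2)[0],key=cv2.contourArea)
    box=cv2.boxPoints(cv2.minAreaRect(ct)); print(n,m.sum()/255,box.round(1).tolist()); print([ray(k,p,0.01).round(4).tolist() for p in box])
    for nm in ("loupe","stapler","scale","card_box_a"):
        for d in nets.look_for(nm,n)[:2]: print(nm,round(d["score"],2),ray(k,d["position"],0.03).round(3))
E
```

```text
top 605.0 [[385.5, 231.8000030517578], [426.0, 230.3000030517578], [426.5, 245.0], [386.1000061035156, 246.39999389648438]]
[[0.5615, -0.1257, 0.01], [0.5642, -0.2263, 0.01], [0.5276, -0.2267, 0.01], [0.5249, -0.1263, 0.01]]
loupe 0.65 [ 0.682 -0.199  0.03 ]
stapler 0.69 [ 0.417 -0.154  0.03 ]
scale 0.76 [0.459 0.059 0.03 ]
scale 0.6 [ 0.684 -0.197  0.03 ]
card_box_a 0.72 [ 0.669 -0.085  0.03 ]
card_box_a 0.65 [0.383 0.266 0.03 ]
side 914.0 [[346.6000061035156, 323.20001220703125], [365.3999938964844, 313.79998779296875], [387.3999938964844, 357.79998779296875], [368.6000061035156, 367.20001220703125]]
[[0.5221, -0.1354, 0.01], [0.5627, -0.1266, 0.01], [0.5642, -0.2235, 0.01], [0.5265, -0.2301, 0.01]]
loupe 0.66 [ 0.678 -0.2    0.03 ]
stapler 0.64 [ 0.533 -0.198  0.03 ]
scale 0.74 [0.454 0.053 0.03 ]
card_box_a 0.91 [0.398 0.283 0.03 ]
card_box_a 0.86 [ 0.659 -0.1    0.03 ]
```

View pics/crop1.png

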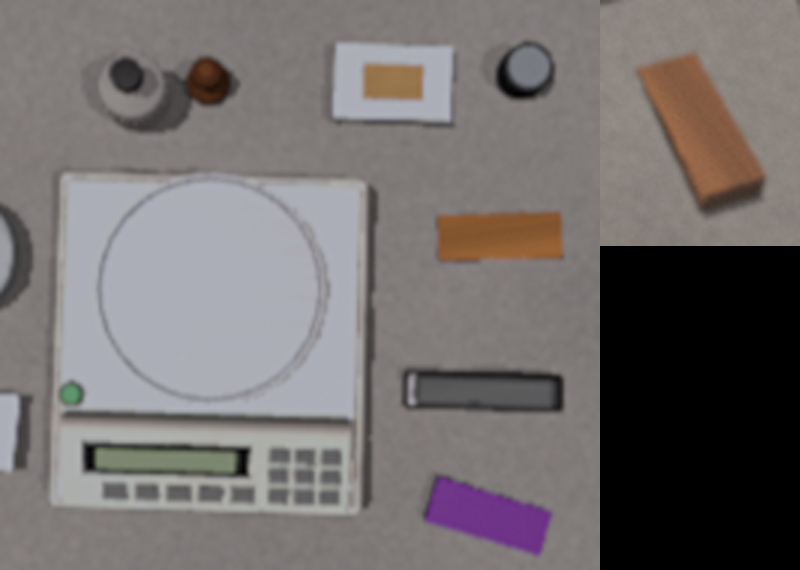

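The crop confirms the brown wooden wedge, with its thick end to the right (world -y) and its thin end facing the scale. Next I fit the scale pose from the edges of its top.

Run:
```python
from h import *
im=cv2.imread("pics/top0.png"); k=optics.get_calibration("top")
g=cv2.GaussianBlur(cv2.cvtColor(im,cv2.COLOR_BGR2GRAY),(0,0),0.8).astype(float)
def edge(pts,d,inner):  # half-level crossing scanning from outside in
    out=[]
    for p in pts:
        s=np.arange(-7,7,.1); v=cv2.remap(g.astype(np.float32),(p[0]+d[0]*s).astype(np.float32)[None],(p[1]+d[1]*s).astype(np.float32)[None],1)[0]
        i=np.argmax(np.gradient(v)); out.append((p[0]+d[0]*s[i],p[1]+d[1]*s[i]))
    return np.array(out)
E={"rear":edge([(x,219.5+ (x-260)*.027) for x in range(268,356,4)],(0,1),0),
"right":edge([(362-(y-221)*.024,y) for y in range(228,290,4)],(-1,0),0),
"left":edge([(260.3-(y-221)*.024,y) for y in range(228,285,4)],(1,0),0)}
L={}
for n,p in E.items():
    w=np.array([ray(k,q,.06)[:2] for q in p]); vx,vy,x0,y0=cv2.fitLine(w.astype(np.float32),cv2.DIST_HUBER,0,.001,.001).ravel()
    r=np.abs((w-[x0,y0])@[-vy,vx]); L[n]=(np.array([x0,y0]),np.array([vx,vy])); print(n,x0,y0,np.degrees(np.arctan2(vy,vx)),r.mean(),r.max())
def X(a,b):
    (p,u),(q,v)=L[a],L[b]; t=np.linalg.solve(np.c_[u,-v],q-p); return p+u*t[0]
RR=X("rear","right"); RL=X("rear","left"); print(RR,RL,np.linalg.norm(RR-RL))
print("pan approx",ray(k,(240+211/3,160+288/3),.077))
d=(RL-RR)/np.linalg.norm(RL-RR); yaw=np.arctan2(-d[0],d[1]); fx=np.array([np.cos(yaw),np.sin(yaw)])
print("yaw",yaw)
c=(RR+RL)/2-fx*.135; print("centre",c,"pan",c+fx*.042,"foot",c+fx*.110-d*.100)
```

```text
rear 0.591771 0.060070656 87.87827 0.0011649841980356527 0.0050692343750015625
right 0.50581264 -0.061753046 -1.2879974 0.0005558324043592244 0.0019612753954857233
left 0.4878927 0.18617646 -2.0422533 0.0004863650192846502 0.0015845695492996128
[ 0.5871899 -0.0635827] [0.59629977 0.18231076] 0.24606214
pan approx [0.5004915  0.06031035 0.077     ]
yaw -0.037031036
centre [0.4568374  0.06436208] pan [0.4988086  0.06280713] foot [ 0.5630597  -0.03964185]
```

```bash
cat >> h.py <<'E'
from scipy.spatial.transform import Rotation as Ro
def to(x,y,z,yaw=-0.033):
    "delta in tool axes (cm) and yaw (rad) towards a pose with tool x = -scale x for scale yaw"
    s=status.sense(); R=Ro.from_rotvec(s["tool_rot"]).as_matrix(); p=s["tool_pos"]
    D=np.array([[-np.cos(yaw),-np.sin(yaw),0],[-np.sin(yaw),np.cos(yaw),0],[0,0,-1]]).T
    rv=Ro.from_matrix(R.T@D).as_rotvec()
    print("t",round(s["t"],2),"pos",p.round(4),"F",s["wrist_force"].round(2),"w",round(s["width"],3),"d_now(cm)",(R.T@(np.array([x,y,z])-p)*100).round(2),"d_after(cm)",(D.T@(np.array([x,y,z])-p)*100).round(2),"turn",rv.round(3))
E
python3 - <<'E'
from h import *
print(robot.nose_length)
to(.40,.33,.2); to(.495,-.19,.2)
E
```

```text
0.011
t 1.1 pos [0.2146 0.5065 0.2082] F [ 0.17 -0.56 -0.64] w 0.999 d_now(cm) [-23.96  -9.01   0.82] d_after(cm) [-19.12 -17.02   0.82] turn [ 0.     0.    -0.368]
t 1.1 pos [0.2146 0.5065 0.2082] F [ 0.17 -0.56 -0.64] w 0.999 d_now(cm) [-52.99 -53.19   0.82] d_after(cm) [-30.33 -68.68   0.82] turn [ 0.     0.    -0.368]
```

>>> {"method": "drive_tool", "body": {"claw": [1,1,1,1,1], "delta_pos": [[-4,-1.5,0],[-4,-2,0],[-4,-2,0],[-4,-3,0],[-3,-4,0]], "yaw": [-0.12,-0.12,-0.128,0,0], "grip_force": 40}}

```text
t: 1.6
tool_pos: [0.3846, 0.3477, 0.2082]
tool_rot: [0.051, 3.14, 0.002]
wrist_force: [1.5, -0.1, 0.7]
width: 0.142
grasp_force: 0.0
```

>>> {"method": "drive_tool", "body": {"claw": [1,1,1,1,1], "delta_pos": [[-1.5,-4.7,0],[-1.5,-4.7,0],[-1.5,-4.7,0],[-1.5,-4.7,0],[-1.5,-4.7,0]], "yaw": [0,0,0,0,0]}}

```text
t: 2.1
tool_pos: [0.45, 0.1091, 0.2085]
tool_rot: [0.051, 3.14, 0.001]
wrist_force: [1.8, 0.1, 0.9]
width: -0.003
grasp_force: 0.0
```

>>> {"method": "drive_tool", "body": {"claw": [1,1,1,1,1], "delta_pos": [[-1,-4.7,0],[0,-4.7,0],[0,-4.7,0],[0,-4.7,0],[0,-4.7,0]], "yaw": [0,0,0,0,0]}}

```text
t: 2.6
tool_pos: [0.4518, -0.126, 0.2085]
tool_rot: [0.051, 3.14, 0.0]
wrist_force: [0.9, -0.2, -0.5]
width: 0.0
grasp_force: 0.0
```

Run:
```python
from h import *
to(.495,-.19,.016)
```

```text
t 2.6 pos [ 0.4518 -0.126   0.2085] F [ 0.9  -0.21 -0.5 ] w 0.0 d_now(cm) [-4.51 -6.26 19.26] d_after(cm) [-4.53 -6.25 19.25] turn [0.    0.001 0.001]
```

>>> {"method": "drive_tool", "body": {"claw": [1,1,1], "delta_pos": [[-2.25,-3.1,0],[-2.25,-3.15,0],[0,0,0]], "yaw": [0,0,0]}}

```text
t: 2.9
tool_pos: [0.4958, -0.1941, 0.2079]
tool_rot: [0.063, 3.14, -0.008]
wrist_force: [-0.8, 0.1, 0.1]
width: 0.001
grasp_force: 0.0
```

Run:
```python
from h import *
to(.495,-.19,.016)
k=optics.get_calibration("wrist"); im=optics.camera("wrist")[:,:,::-1]; cv2.imwrite("pics/w1.png",im)
print(k["world_from_camera"].round(3), k["fx"])
wc=lambda c,yaw,P: (np.array(P)@np.array([[np.cos(yaw),np.sin(yaw),0],[-np.sin(yaw),np.cos(yaw),0],[0,0,1]])+[c[0],c[1],0])
print("RR pred",proj(k,[[.588,-.0645,.06]]),"wedge pred",proj(k,[[.5615,-.1257,.002],[.5642,-.2263,.02],[.5276,-.2267,.02],[.5249,-.1263,.002]]).round())
```

```text
t 2.9 pos [ 0.4958 -0.1941  0.2079] F [-0.78  0.08  0.06] w 0.001 d_now(cm) [ 0.11  0.5  19.19] d_after(cm) [ 0.09  0.4  19.19] turn [-0.005  0.001 -0.007]
[[ 0.041  0.964  0.262  0.429]
 [ 0.999 -0.038 -0.016 -0.19 ]
 [-0.005  0.263 -0.965  0.374]
 [ 0.     0.     0.     1.   ]] 422.17501731733796
RR pred [[482.69196231 321.1001036 ]] wedge pred [[395. 269.]
 [286. 283.]
 [283. 244.]
 [395. 231.]]
```

View pics/w1.png

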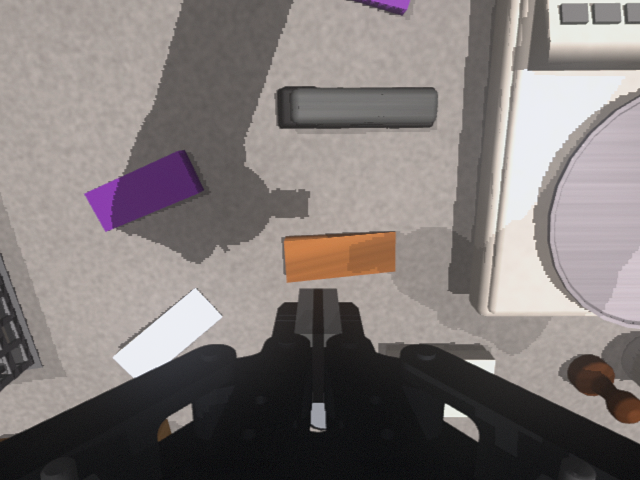

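The wrist view agrees with the estimates. The wedge corners are at (395,231), (395,270), (287,282) and (283,240), and the scale's rear right corner is at about (482,316). I lower the shut fingers on the robot's side of the wedge.

>>> {"method": "drive_tool", "body": {"claw": [1,1,1,1,1], "delta_pos": [[0.1,0.4,4.5],[0,0,4.5],[0,0,4.5],[0,0,4],[0,0,0]], "yaw": [-0.005,0,0,0,0]}}

```text
t: 3.45
tool_pos: [0.4884, -0.1799, 0.0281]
tool_rot: [-0.04, -3.129, -0.008]
wrist_force: [-0.8, 0.7, -0.8]
width: 0.001
grasp_force: 0.0
```

Run:
```python
from h import *
to(.495,-.19,.016); to(.5287,-.19,.016)
```

```text
t 3.45 pos [ 0.4884 -0.1799  0.0281] F [-0.82  0.69 -0.84] w 0.001 d_now(cm) [-0.7  -0.99  1.2 ] d_after(cm) [-0.69 -0.98  1.21] turn [ 0.005 -0.013  0.007]
t 3.45 pos [ 0.4884 -0.1799  0.0281] F [-0.82  0.69 -0.84] w 0.001 d_now(cm) [-4.07 -0.91  1.16] d_after(cm) [-4.06 -0.87  1.21] turn [ 0.005 -0.013  0.007]
```

>>> {"method": "drive_tool", "body": {"claw": [1,1], "delta_pos": [[-0.7,-1.0,1.2],[0,0,0]], "yaw": [0.007,0]}}

```text
t: 3.65
tool_pos: [0.5017, -0.1948, 0.0224]
tool_rot: [0.055, 3.14, -0.001]
wrist_force: [-0.2, 0.5, -0.3]
width: 0.004
grasp_force: 0.0
```

Run:
```python
from h import *
to(.5287,-.19,.016)
```

```text
t 3.65 pos [ 0.5017 -0.1948  0.0224] F [-0.24  0.49 -0.26] w 0.004 d_now(cm) [-2.68  0.58  0.64] d_after(cm) [-2.68  0.57  0.64] turn [-0.001  0.001 -0.002]
```

>>> {"method": "drive_tool", "body": {"claw": [1,1,1], "delta_pos": [[0,0,0],[0,0,0],[0,0,0]], "yaw": [0,0,0]}}

```text
t: 3.95
tool_pos: [0.5015, -0.1939, 0.0225]
tool_rot: [0.053, 3.139, 0.0]
wrist_force: [0.9, 0.6, -1.1]
width: 0.002
grasp_force: 0.0
```

Run:
```python
from h import *
to(.5287,-.19,.016)
```

```text
t 3.95 pos [ 0.5015 -0.1939  0.0225] F [ 0.9   0.61 -1.05] w 0.002 d_now(cm) [-2.71  0.48  0.65] d_after(cm) [-2.71  0.48  0.65] turn [ 0.     0.002 -0.001]
```

>>> {"method": "drive_tool", "body": {"claw": [1,1,1], "delta_pos": [[0,0.4,0.6],[0,0,0],[0,0,0]], "yaw": [0,0,0]}}

```text
t: 4.25
tool_pos: [0.5006, -0.1897, 0.0149]
tool_rot: [-0.054, -3.14, -0.001]
wrist_force: [0.2, -0.2, 0.2]
width: 0.001
grasp_force: 0.0
```

>>> {"method": "drive_tool", "body": {"claw": [1,1,1,1,1], "delta_pos": [[-0.6,0,0],[-0.6,0,0],[-0.5,0,0],[0,0,0],[0,0,0]], "yaw": [0,0,0,0,0]}}

```text
t: 4.75
tool_pos: [0.518, -0.191, 0.0151]
tool_rot: [-0.054, -3.141, 0.0]
wrist_force: [0.0, 1.1, 0.3]
width: -0.0
grasp_force: 0.0
```

```bash
cat >> h.py <<'E'
def wedge(n="top"):
    "fit wedge pose in a fixed camera: colour mask vs projected 3-D model"
    from scipy.optimize import least_squares
    k=optics.get_calibration(n); im=optics.camera(n)[:,:,::-1].copy(); hsv=cv2.cvtColor(im,cv2.COLOR_BGR2HSV)
    c=proj(k,[[.555,-.16,.01]])[0].astype(int); m=np.zeros((480,640),np.uint8); w=60
    r=(slice(c[1]-w,c[1]+w),slice(c[0]-w,c[0]+w)); m[r]=((hsv[r][...,1]>110)&(hsv[r][...,0]<25))*255
    ct=max(cv2.findContours(m,0,2)[0],key=cv2.contourArea); b=cv2.minAreaRect(ct); bx=cv2.boxPoints(b)
    P=np.array([[-.05,-.019,.02],[-.05,.019,.02],[.05,.019,.002],[.05,-.019,.002]])
    def mod(v):
        a=v[2]; return P@np.array([[np.cos(a),np.sin(a),0],[-np.sin(a),np.cos(a),0],[0,0,1]])+[v[0],v[1],0]
    def res(v):
        q=proj(k,mod(v)); return np.array([np.min(np.linalg.norm(bx-x,axis=1)) for x in q])
    c0=ray(k,b[0],.01); s=min((least_squares(res,[c0[0],c0[1],a]) for a in (1.4,1.6,1.75)),key=lambda s:s.cost)
    print(n,"wedge",s.x.round(4),"cost",round(s.cost,2)); return s.x,im
E
python3 - <<'E'
from h import *
to(.5287,-.19,.016); wedge("top"); wedge("side")
E
```

```text
t 4.75 pos [ 0.518  -0.191   0.0151] F [0.   1.06 0.33] w -0.0 d_now(cm) [-1.07  0.13 -0.09] d_after(cm) [-1.07  0.13 -0.09] turn [-0.    -0.    -0.002]
top wedge [ 0.5446 -0.1619  1.6053] cost 68.84
side wedge [ 0.5523 -0.1962  2.0078] cost 401.09
```

>>> {"method": "drive_tool", "body": {"claw": [1,1,1,1,1], "delta_pos": [[-0.4,0,0],[-0.4,0,0],[-0.25,0,0],[0,0,0],[0,0,0]], "yaw": [0,0,0,0,0]}}

```text
t: 5.35
tool_pos: [0.5284, -0.1912, 0.0151]
tool_rot: [-0.054, -3.141, -0.0]
wrist_force: [0.1, -0.7, 0.8]
width: 0.001
grasp_force: 0.0
```

Run:
```python
from h import *
to(.5287,-.19,.016)
k=optics.get_calibration("wrist"); im=optics.camera("wrist")[:,:,::-1]; cv2.imwrite("pics/w2.png",im)
P=np.array([[.05,.019,.002],[.05,-.019,.002],[-.05,-.019,.02],[-.05,.019,.02]]); 
def mod(v):
    a=v[2]; return P@np.array([[np.cos(a),np.sin(a),0],[-np.sin(a),np.cos(a),0],[0,0,1]])+[v[0],v[1],0]
print(proj(k,mod((.5590,-.177,1.538))).round())
```

```text
t 5.35 pos [ 0.5284 -0.1912  0.0151] F [ 0.1  -0.71  0.79] w 0.001 d_now(cm) [-0.03  0.12 -0.09] d_after(cm) [-0.03  0.12 -0.09] turn [ 0.    -0.    -0.002]
[[460. 301.]
 [453. 374.]
 [239. 398.]
 [234. 319.]]
```

View pics/w2.png

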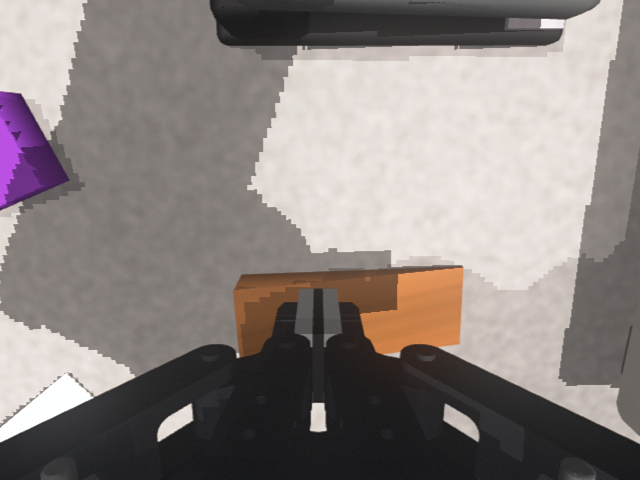

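Run:
```python
from h import *
k=optics.get_calibration("wrist"); print(k["world_from_camera"].round(3))
print("tip",proj(k,[[.5284,-.191,.004],[.5174,-.191,.004],[.5394,-.191,.004]]).round())
for z,px in ((.02,(239,274)),(.002,(462,267)),(.002,(460,344)),(.02,(236,290)),(0,(240,357))): print(px,ray(k,px,z).round(4))
a=optics.camera("top")[:,:,::-1]; b=optics.camera("side")[:,:,::-1]
c=np.hstack([cv2.resize(a[190:290,340:440],(400,400),interpolation=2),cv2.resize(b[270:390,310:430],(400,400),interpolation=2)]); cv2.imwrite("pics/c2.png",c)
```

```text
[[ 0.036  0.964  0.262  0.461]
 [ 0.999 -0.035 -0.009 -0.189]
 [-0.     0.262 -0.965  0.181]
 [ 0.     0.     0.     1.   ]]
tip [[318. 281.]
 [317. 257.]
 [319. 303.]]
(239, 274) [ 0.5184 -0.2225  0.02  ]
(462, 267) [ 0.525  -0.1264  0.002 ]
(460, 344) [ 0.5633 -0.1253  0.002 ]
(236, 290) [ 0.5252 -0.2244  0.02  ]
(240, 357) [ 0.5676 -0.2299  0.    ]
```

View pics/c2.png

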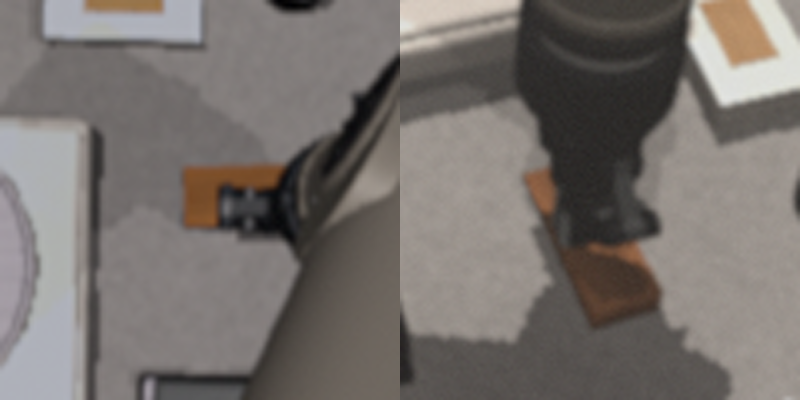

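The crops show the wedge has not moved and the shut fingertips are standing over its near edge, so they sit higher than I assumed. I back off and probe the bench to find their true height.

>>> {"method": "drive_tool", "body": {"claw": [1,1,1,1,1], "delta_pos": [[0,0,-1.0],[1.5,0,0],[1.5,0,0],[0,0,0],[0,0,1.0]], "yaw": [0,0,0,0,0]}}

```text
t: 6.0
tool_pos: [0.5006, -0.1909, 0.0168]
tool_rot: [0.055, 3.136, -0.002]
wrist_force: [1.8, -0.2, 0.1]
width: -0.001
grasp_force: 0.0
```

>>> {"method": "drive_tool", "body": {"claw": [1,1,1], "delta_pos": [[0,0,0],[0,0,0.3],[0,0,0]], "yaw": [0,0,0]}}

```text
t: 6.3
tool_pos: [0.4985, -0.19, 0.0116]
tool_rot: [-0.054, -3.14, -0.0]
wrist_force: [0.1, -0.0, -0.2]
width: 0.003
grasp_force: 0.0
```

>>> {"method": "drive_tool", "body": {"claw": [1,1], "delta_pos": [[0,0,0.3],[0,0,0]], "yaw": [0,0]}}

```text
t: 6.5
tool_pos: [0.4982, -0.1901, 0.0088]
tool_rot: [-0.055, -3.141, -0.0]
wrist_force: [0.7, -0.2, -1.1]
width: -0.001
grasp_force: 0.0
```

>>> {"method": "drive_tool", "body": {"claw": [1,1], "delta_pos": [[0,0,0.3],[0,0,0]], "yaw": [0,0]}}

```text
t: 6.7
tool_pos: [0.4981, -0.1901, 0.0058]
tool_rot: [-0.055, -3.14, -0.0]
wrist_force: [0.2, 0.1, -0.1]
width: 0.001
grasp_force: 0.0
```

>>> {"method": "drive_tool", "body": {"claw": [1,1], "delta_pos": [[0,0,0.2],[0,0,0]], "yaw": [0,0]}}

```text
t: 6.9
tool_pos: [0.4982, -0.1901, 0.004]
tool_rot: [-0.055, -3.141, -0.0]
wrist_force: [0.2, 0.1, -0.8]
width: 0.003
grasp_force: 0.0
```

>>> {"method": "drive_tool", "body": {"claw": [1,1], "delta_pos": [[0,0,0.2],[0,0,0]], "yaw": [0,0]}}

```text
t: 7.1
tool_pos: [0.4982, -0.1901, 0.002]
tool_rot: [-0.055, -3.141, -0.0]
wrist_force: [0.0, -0.0, 0.5]
width: 0.003
grasp_force: 0.0
```

>>> {"method": "drive_tool", "body": {"claw": [1,1], "delta_pos": [[0,0,0.2],[0,0,0]], "yaw": [0,0]}}

```text
t: 7.3
tool_pos: [0.4982, -0.1901, -0.0]
tool_rot: [-0.055, -3.141, -0.0]
wrist_force: [-0.1, -0.4, -0.9]
width: 0.0
grasp_force: 0.0
```

>>> {"method": "drive_tool", "body": {"claw": [1,1], "delta_pos": [[0,0,0.2],[0,0,0]], "yaw": [0,0]}}

```text
t: 7.5
tool_pos: [0.4982, -0.1901, -0.002]
tool_rot: [-0.055, -3.141, -0.0]
wrist_force: [-0.9, 0.3, -0.0]
width: -0.001
grasp_force: 0.0
```

>>> {"method": "drive_tool", "body": {"claw": [1,1], "delta_pos": [[0,0,0.2],[0,0,0]], "yaw": [0,0]}}

```text
t: 7.7
tool_pos: [0.4982, -0.1901, -0.0041]
tool_rot: [-0.055, -3.141, -0.0]
wrist_force: [-0.1, -0.8, -0.7]
width: 0.001
grasp_force: 0.0
```

>>> {"method": "drive_tool", "body": {"claw": [1,1], "delta_pos": [[0,0,0.2],[0,0,0]], "yaw": [0,0]}}

```text
t: 7.9
tool_pos: [0.4982, -0.1901, -0.0061]
tool_rot: [-0.055, -3.141, -0.0]
wrist_force: [-0.2, 0.2, 0.2]
width: 0.001
grasp_force: 0.0
```

>>> {"method": "drive_tool", "body": {"claw": [1,1], "delta_pos": [[0,0,0.2],[0,0,0]], "yaw": [0,0]}}

```text
t: 8.1
tool_pos: [0.4982, -0.1901, -0.0081]
tool_rot: [-0.055, -3.141, -0.0]
wrist_force: [0.7, -0.1, 0.2]
width: -0.0
grasp_force: 0.0
```

Run:
```python
from h import *
to(.5,-.19,.0)
a=optics.camera("wrist")[:,:,::-1]; b=optics.camera("side")[:,:,::-1]
c=np.hstack([cv2.resize(a[220:380,220:420],(400,320),interpolation=2),cv2.resize(b[280:376,300:420],(400,320),interpolation=2)]); cv2.imwrite("pics/c3.png",c)
```

```text
t 8.1 pos [ 0.4982 -0.1901 -0.0081] F [ 0.68 -0.08  0.22] w -0.0 d_now(cm) [-0.18  0.02 -0.81] d_after(cm) [-0.18  0.02 -0.81] turn [ 0.    -0.    -0.002]
```

View pics/c3.png

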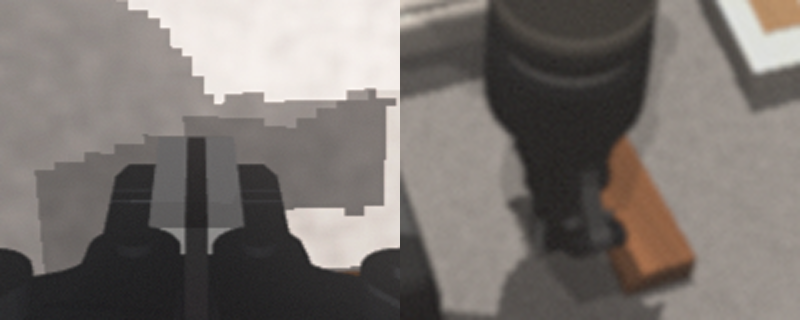

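>>> {"method": "drive_tool", "body": {"claw": [1,1], "delta_pos": [[0,0,0.2],[0,0,0]], "yaw": [0,0]}}

```text
t: 8.4
tool_pos: [0.4982, -0.1901, -0.0101]
tool_rot: [-0.055, -3.141, -0.0]
wrist_force: [-0.1, -0.1, -0.3]
width: -0.003
grasp_force: 0.0
```

>>> {"method": "drive_tool", "body": {"claw": [1,1], "delta_pos": [[0,0,0.2],[0,0,0]], "yaw": [0,0]}}

```text
t: 8.6
tool_pos: [0.4982, -0.1901, -0.0121]
tool_rot: [-0.055, -3.141, -0.0]
wrist_force: [0.0, 0.2, -0.4]
width: 0.0
grasp_force: 0.0
```

>>> {"method": "drive_tool", "body": {"claw": [1,1], "delta_pos": [[0,0,0.2],[0,0,0]], "yaw": [0,0]}}

```text
t: 8.8
tool_pos: [0.4982, -0.1901, -0.0141]
tool_rot: [-0.054, -3.141, -0.0]
wrist_force: [-0.7, 0.5, -0.8]
width: -0.002
grasp_force: 0.0
```

Run:
```python
from h import *
s=status.sense(); print(s["tau"].round(2),s["joint_pos"].round(3))
k=optics.get_calibration("side"); 
for z in (0,.01,.02,.03): print(z,proj(k,[[.4982,-.19,z]]).round(1), ray(k,(357,353),z).round(4))
kt=optics.get_calibration("top"); print(proj(kt,[[.5284,-.191,0.03]]))
w=optics.get_calibration("wrist"); print(w["world_from_camera"][:3,3])
b=optics.camera("side")[:,:,::-1]; cv2.imwrite("pics/c4.png",np.hstack([cv2.resize(b[290:390,310:410],(400,400),interpolation=2),cv2.resize(optics.camera("wrist")[220:380,240:400,::-1],(400,400),interpolation=2)]))
```

```text
[ 3.000e-02 -3.962e+01  5.160e+00 -1.689e+01  0.000e+00 -4.000e-02
  1.000e-02] [ 2.000e-03  5.410e-01  4.420e-01  1.837e+00 -3.030e-01  8.310e-01
  2.131e+00]
0 [[344.5 354.9]] [ 0.5205 -0.1932 -0.    ]
0.01 [[344.7 351.9]] [ 0.5177 -0.1986  0.01  ]
0.02 [[345.  348.8]] [ 0.5149 -0.204   0.02  ]
0.03 [[345.3 345.7]] [ 0.5121 -0.2093  0.03  ]
[[413.49514261 244.32823392]]
[ 0.43138627 -0.187504    0.15184187]
```

View pics/c4.png

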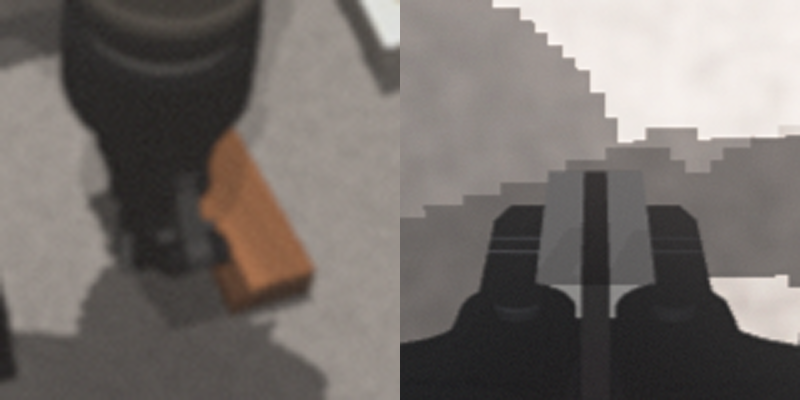

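In the wrist view the pads' near faces end at about row 288. With a 22 mm pad that puts the tips well behind the reported TCP, so I keep probing down.

>>> {"method": "drive_tool", "body": {"claw": [1,1,1,1], "delta_pos": [[0,0,0.2],[0,0,0],[0,0,0.2],[0,0,0]], "yaw": [0,0,0,0]}}

```text
t: 9.3
tool_pos: [0.4982, -0.1901, -0.0181]
tool_rot: [-0.055, -3.141, -0.0]
wrist_force: [0.5, -0.8, 0.5]
width: -0.001
grasp_force: 0.0
```

>>> {"method": "drive_tool", "body": {"claw": [1,1], "delta_pos": [[0,0,0.2],[0,0,0]], "yaw": [0,0]}}

```text
t: 9.5
tool_pos: [0.4982, -0.1901, -0.0201]
tool_rot: [-0.054, -3.141, -0.0]
wrist_force: [0.7, 0.2, -0.5]
width: 0.005
grasp_force: 0.0
```

>>> {"method": "drive_tool", "body": {"claw": [1,1], "delta_pos": [[0,0,0.2],[0,0,0]], "yaw": [0,0]}}

```text
t: 9.7
tool_pos: [0.4982, -0.1901, -0.0221]
tool_rot: [-0.055, -3.141, -0.0]
wrist_force: [0.2, 0.6, 0.1]
width: -0.001
grasp_force: 0.0
```

>>> {"method": "drive_tool", "body": {"claw": [1,1], "delta_pos": [[0,0,0.15],[0,0,0]], "yaw": [0,0]}}

```text
t: 9.9
tool_pos: [0.4986, -0.1903, -0.0229]
tool_rot: [0.055, 3.141, 0.0]
wrist_force: [-1.0, -0.1, 2.4]
width: 0.0
grasp_force: 1.5
```

>>> {"method": "drive_tool", "body": {"claw": [1,1], "delta_pos": [[0,0,0.15],[0,0,0]], "yaw": [0,0]}}

```text
t: 10.1
tool_pos: [0.4986, -0.1903, -0.023]
tool_rot: [0.055, 3.141, 0.001]
wrist_force: [-4.4, 2.6, 13.5]
width: 0.002
grasp_force: 6.7
```

>>> {"method": "drive_tool", "body": {"claw": [1,1], "delta_pos": [[0,0,0.15],[0,0,0]], "yaw": [0,0]}}

```text
t: 10.3
tool_pos: [0.4987, -0.1903, -0.023]
tool_rot: [0.055, 3.14, 0.003]
wrist_force: [-6.3, 3.9, 22.8]
width: -0.002
grasp_force: 11.7
```

Contact at TCP z = -0.023, so the tips sit 23 mm behind the reported TCP. I raise them about 4 mm off the bench and push the wedge sideways again.

>>> {"method": "drive_tool", "body": {"claw": [1,1,1,1,1], "delta_pos": [[0,0,-0.8],[0,0,0],[-0.6,0,0],[-0.4,0,0],[0,0,0]], "yaw": [0,0,0,0,0]}}

```text
t: 10.8
tool_pos: [0.5092, -0.1903, -0.0189]
tool_rot: [-0.053, -3.141, 0.0]
wrist_force: [-0.3, -0.4, 0.5]
width: -0.002
grasp_force: 0.0
```

>>> {"method": "drive_tool", "body": {"claw": [1,1,1,1,1], "delta_pos": [[-0.4,0,0],[-0.4,0,0],[-0.4,0,0],[-0.4,0,0],[0,0,0]], "yaw": [0,0,0,0,0]}}

```text
t: 11.3
tool_pos: [0.5253, -0.1911, -0.0183]
tool_rot: [0.054, 3.14, -0.0]
wrist_force: [-0.3, -0.7, -0.7]
width: 0.003
grasp_force: 0.0
```

Run:
```python
from h import *
to(.5287,-.19,-.019)
```

```text
t 11.3 pos [ 0.5253 -0.1911 -0.0183] F [-0.25 -0.75 -0.67] w 0.003 d_now(cm) [-0.34  0.12  0.07] d_after(cm) [-0.34  0.12  0.07] turn [-0.     0.001 -0.001]
```

>>> {"method": "drive_tool", "body": {"claw": [1,1,1,1,1], "delta_pos": [[-0.35,0,0],[0,0,0],[1.5,0,0],[1.0,0,-2],[0,0,-4]], "yaw": [0,0,0,0,0]}}

```text
t: 11.8
tool_pos: [0.4979, -0.1891, 0.0392]
tool_rot: [-0.057, -3.131, -0.004]
wrist_force: [0.7, 0.5, 0.1]
width: 0.002
grasp_force: 0.0
```

>>> {"method": "drive_tool", "body": {"claw": [1,1,1,1], "delta_pos": [[0,0,-4.5],[0,0,-4.5],[2,-2,-4],[0,0,0]], "yaw": [0,0,0,0]}}

```text
t: 12.2
tool_pos: [0.4834, -0.216, 0.1786]
tool_rot: [0.064, 3.13, -0.01]
wrist_force: [0.2, -0.8, 1.1]
width: -0.002
grasp_force: 0.0
```

```bash
cat > ww.py <<'E'
from h import *
def ww(tag,show=False):
    "wedge pose from the wrist picture, fit of the projected outline to the colour mask"
    from scipy.optimize import minimize
    k=optics.get_calibration("wrist"); im=optics.camera("wrist")[:,:,::-1].copy(); hsv=cv2.cvtColor(im,cv2.COLOR_BGR2HSV)
    m=((hsv[...,1]>110)&(hsv[...,0]<25)).astype(np.uint8); n,l,st,ce=cv2.connectedComponentsWithStats(m)
    i=1+np.argmax(st[1:,4]); m=(l==i).astype(np.uint8); print("mask",st[i],ce[i].round())
    P=np.array([[-.05,-.019,.02],[-.05,.019,.02],[.05,.019,.002],[.05,-.019,.002],[-.05,-.019,0],[-.05,.019,0],[.05,.019,0],[.05,-.019,0]])
    def hull(v):
        a=v[2]; W=P@np.array([[np.cos(a),np.sin(a),0],[-np.sin(a),np.cos(a),0],[0,0,1]])+[v[0],v[1],0]
        return cv2.convexHull(proj(k,W).astype(np.float32))
    def cost(v):
        q=np.zeros_like(m); cv2.fillConvexPoly(q,np.round(hull(v)*16).astype(int),1,shift=4); return float((q!=m).sum())
    c=ray(k,ce[i],.008)
    s=min((minimize(cost,[c[0]+dx,c[1],a],method="Nelder-Mead",options=dict(initial_simplex=np.array([[c[0]+dx,c[1],a],[c[0]+dx+.006,c[1],a],[c[0]+dx,c[1]+.006,a],[c[0]+dx,c[1],a+.06]]))) for dx in (0,.004) for a in (1.5,1.57,1.65)),key=lambda s:s.fun)
    print(tag,"wedge x,y,yaw",s.x.round(4),"cost",s.fun,"of",m.sum()); cv2.imwrite(f"pics/{tag}.png",im); return s.x
E
python3 - <<'E'
from ww import *
to(.559,-.26,.1); v=ww("w3")
f=np.array([.5635,-.040]); d=f-v[:2]; a=v[2]; print("foot in wedge",d@[np.cos(a),np.sin(a)],d@[-np.sin(a),np.cos(a)])
E
```

```text
t 12.2 pos [ 0.4834 -0.216   0.1786] F [ 0.19 -0.77  1.06] w -0.002 d_now(cm) [-7.65 -4.04  7.97] d_after(cm) [-7.71 -4.15  7.86] turn [-0.006  0.011 -0.008]
mask [ 309  266  117   49 4029] [376. 288.]
w3 wedge x,y,yaw [ 0.5584 -0.1761  1.5665] cost 1456.0 of 4029
foot in wedge 0.13616791405018394 -0.00452579252230725
```

>>> {"method": "drive_tool", "body": {"claw": [1,1,1,1,1], "delta_pos": [[-3.5,-2.2,2],[-4,-2.2,2],[0,0,2],[0,0,0],[0,0,0]], "yaw": [-0.008,0,0,0,0]}}

```text
t: 12.75
tool_pos: [0.5548, -0.2549, 0.1104]
tool_rot: [-0.042, -3.138, -0.003]
wrist_force: [0.9, 0.3, 0.5]
width: 0.002
grasp_force: 0.0
```

Run:
```python
from ww import *
to(.556,-.258,-.019); v=ww("w4")
f=np.array([.5635,-.040]); d=f-v[:2]; a=v[2]; print("foot in wedge",d@[np.cos(a),np.sin(a)],d@[-np.sin(a),np.cos(a)])
# scale rear right corner check
k=optics.get_calibration("wrist"); print(proj(k,[[.588,-.0645,.06]]).round())
```

```text
t 12.75 pos [ 0.5548 -0.2549  0.1104] F [0.87 0.25 0.45] w 0.002 d_now(cm) [-0.17 -0.33 12.94] d_after(cm) [-0.13 -0.31 12.94] turn [ 0.002 -0.003  0.007]
mask [ 361  200  151   69 8695] [434. 232.]
w4 wedge x,y,yaw [ 0.5581 -0.1764  1.5685] cost 453.0 of 8695
foot in wedge 0.13640671641239632 -0.005067764000115462
[[662. 300.]]
```

>>> {"method": "drive_tool", "body": {"claw": [1,1,1,1,1], "delta_pos": [[-0.1,-0.3,4.5],[0,0,4.5],[0,0,2.5],[0,0,0],[0,0,0]], "yaw": [0.007,0,0,0,0]}}

```text
t: 13.3
tool_pos: [0.5578, -0.2592, -0.0012]
tool_rot: [0.053, 3.138, -0.001]
wrist_force: [0.9, -0.2, 0.2]
width: -0.001
grasp_force: 0.0
```

Run:
```python
from h import *
to(.5563,-.258,-.0195)
```

```text
t 13.3 pos [ 0.5578 -0.2592 -0.0012] F [ 0.86 -0.25  0.19] w -0.001 d_now(cm) [0.16 0.11 1.83] d_after(cm) [0.15 0.11 1.83] turn [-0.001  0.003 -0.   ]
```

>>> {"method": "drive_tool", "body": {"claw": [1,1,1,1,1], "delta_pos": [[0.15,0,1.8],[0,0,0],[0,0,0],[0,0.8,0],[0,0.8,0]], "yaw": [0,0,0,0,0]}}

```text
t: 13.8
tool_pos: [0.5568, -0.2428, -0.0199]
tool_rot: [0.053, 3.139, -0.001]
wrist_force: [0.0, 1.0, 0.4]
width: -0.0
grasp_force: 0.0
```

>>> {"method": "drive_tool", "body": {"claw": [1,1,1,1,1], "delta_pos": [[0,0.5,0],[0,0.5,0],[0,0.6,0],[0,0.8,0],[0,0.8,0]], "yaw": [0,0,0,0,0]}}

```text
t: 14.3
tool_pos: [0.5568, -0.2104, -0.0213]
tool_rot: [-0.053, -3.141, 0.0]
wrist_force: [-0.9, -0.6, 0.3]
width: -0.001
grasp_force: 0.3
```

>>> {"method": "drive_tool", "body": {"claw": [1,1,1,1,1], "delta_pos": [[0,0.8,0],[0,0.8,0],[0,0.8,0],[0,0.5,0],[0,0,0]], "yaw": [0,0,0,0,0]}}

```text
t: 14.8
tool_pos: [0.558, -0.1802, -0.0215]
tool_rot: [-0.05, -3.141, -0.002]
wrist_force: [-0.5, -0.5, 1.1]
width: 0.001
grasp_force: 0.0
```

Run:
```python
from ww import *
to(.5563,-.15,-.0195); v=ww("w5")
f=np.array([.5635,-.040]); d=f-v[:2]; a=v[2]; print("foot in wedge",d@[np.cos(a),np.sin(a)],d@[-np.sin(a),np.cos(a)])
```

```text
t 14.8 pos [ 0.558  -0.1802 -0.0215] F [-0.47 -0.54  1.07] w 0.001 d_now(cm) [ 0.27  3.02 -0.19] d_after(cm) [ 0.27  3.02 -0.2 ] turn [ 0.001 -0.     0.001]
mask [  359   267   281   110 25091] [502. 315.]
w5 wedge x,y,yaw [ 0.562  -0.1153  1.537 ] cost 5224.0 of 25091
foot in wedge 0.07533127619122573 0.0010242134887452888
```

>>> {"method": "drive_tool", "body": {"claw": [1,1,1,1,1], "delta_pos": [[0,0,-0.2],[0,0.8,0],[0,0.8,0],[0,0.8,0],[0,0.6,0]], "yaw": [0,0,0,0,0]}}

```text
t: 15.35
tool_pos: [0.559, -0.1505, -0.0193]
tool_rot: [0.051, 3.141, 0.001]
wrist_force: [-0.1, 0.3, 0.3]
width: 0.003
grasp_force: 0.3
```

>>> {"method": "drive_tool", "body": {"claw": [1,1,1,1], "delta_pos": [[0,0.2,0],[0,0.2,0],[0,0.2,0],[0,0,0]], "yaw": [0,0,0,0]}}

```text
t: 15.75
tool_pos: [0.559, -0.1457, -0.0194]
tool_rot: [-0.053, -3.141, -0.0]
wrist_force: [0.4, -0.2, 0.7]
width: 0.001
grasp_force: 0.0
```

>>> {"method": "drive_tool", "body": {"claw": [1,1], "delta_pos": [[0,0.2,0],[0,0,0]], "yaw": [0,0]}}

```text
t: 15.95
tool_pos: [0.5591, -0.1438, -0.0193]
tool_rot: [-0.053, -3.141, -0.0]
wrist_force: [0.6, -0.0, -0.7]
width: 0.002
grasp_force: 0.0
```

>>> {"method": "drive_tool", "body": {"claw": [1,1,1,1], "delta_pos": [[0,0.2,0],[0,0,0],[0,0.2,0],[0,0,0]], "yaw": [0,0,0,0]}}

```text
t: 16.35
tool_pos: [0.5593, -0.1395, -0.0193]
tool_rot: [-0.052, -3.141, -0.001]
wrist_force: [0.1, -1.1, -0.2]
width: 0.002
grasp_force: 0.0
```

>>> {"method": "drive_tool", "body": {"claw": [1,1], "delta_pos": [[0,0.2,0],[0,0,0]], "yaw": [0,0]}}

```text
t: 16.55
tool_pos: [0.5594, -0.1376, -0.0193]
tool_rot: [0.052, 3.141, 0.0]
wrist_force: [0.4, -0.1, 0.3]
width: -0.001
grasp_force: 0.0
```

>>> {"method": "drive_tool", "body": {"claw": [1,1], "delta_pos": [[0,0.15,0],[0,0,0]], "yaw": [0,0]}}

```text
t: 16.75
tool_pos: [0.5594, -0.1361, -0.0193]
tool_rot: [-0.053, -3.141, -0.0]
wrist_force: [-1.1, -0.8, -0.0]
width: 0.001
grasp_force: 0.0
```

>>> {"method": "drive_tool", "body": {"claw": [1,1], "delta_pos": [[0,0.1,0],[0,0,0]], "yaw": [0,0]}}

```text
t: 16.95
tool_pos: [0.5594, -0.1353, -0.0193]
tool_rot: [0.053, 3.141, 0.0]
wrist_force: [-1.2, -0.3, -0.3]
width: -0.003
grasp_force: 0.0
```

>>> {"method": "drive_tool", "body": {"claw": [1,1], "delta_pos": [[0,0.1,0],[0,0,0]], "yaw": [0,0]}}

```text
t: 17.15
tool_pos: [0.5594, -0.1343, -0.0193]
tool_rot: [-0.053, -3.141, -0.0]
wrist_force: [-0.6, -0.9, -1.0]
width: 0.002
grasp_force: 0.1
```

>>> {"method": "drive_tool", "body": {"claw": [1,1], "delta_pos": [[0,0.1,0],[0,0,0]], "yaw": [0,0]}}

```text
t: 17.35
tool_pos: [0.5595, -0.1336, -0.0193]
tool_rot: [0.053, 3.141, -0.0]
wrist_force: [0.9, 0.2, -0.2]
width: 0.001
grasp_force: 0.2
```

>>> {"method": "drive_tool", "body": {"claw": [1,1], "delta_pos": [[0,0.1,0],[0,0,0]], "yaw": [0,0]}}

```text
t: 17.55
tool_pos: [0.5594, -0.1332, -0.0193]
tool_rot: [0.053, 3.141, -0.001]
wrist_force: [-0.5, -2.9, -0.6]
width: 0.003
grasp_force: 0.9
```

The push force is rising, so the wedge has met the foot.

>>> {"method": "drive_tool", "body": {"claw": [1,1], "delta_pos": [[0,0.1,0],[0,0,0]], "yaw": [0,0]}}

```text
t: 17.75
tool_pos: [0.5594, -0.1329, -0.0192]
tool_rot: [0.054, 3.141, -0.003]
wrist_force: [-1.4, -3.7, -0.5]
width: 0.003
grasp_force: 1.8
```

>>> {"method": "drive_tool", "body": {"claw": [1,1], "delta_pos": [[0,0.1,0],[0,0,0]], "yaw": [0,0]}}

```text
t: 17.95
tool_pos: [0.5594, -0.1326, -0.0192]
tool_rot: [0.055, 3.141, -0.004]
wrist_force: [-0.2, -5.4, -1.1]
width: 0.005
grasp_force: 2.6
```

>>> {"method": "drive_tool", "body": {"claw": [1,1], "delta_pos": [[0,0.1,0],[0,0,0]], "yaw": [0,0]}}

```text
t: 18.15
tool_pos: [0.5594, -0.1325, -0.0191]
tool_rot: [0.056, 3.141, -0.006]
wrist_force: [0.2, -6.1, -1.2]
width: 0.004
grasp_force: 3.1
```

>>> {"method": "drive_tool", "body": {"claw": [1,1,1], "delta_pos": [[0,0.1,0],[0,0,0],[0,0,0]], "yaw": [0,0,0]}}

```text
t: 18.45
tool_pos: [0.5593, -0.1325, -0.0191]
tool_rot: [0.057, 3.14, -0.008]
wrist_force: [-0.5, -7.8, -2.1]
width: 0.002
grasp_force: 3.7
```

Run:
```python
from ww import *
to(.57,-.135,-.0195); v=ww("w6")
f=np.array([.5635,-.040]); d=f-v[:2]; a=v[2]; print("foot in wedge",d@[np.cos(a),np.sin(a)],d@[-np.sin(a),np.cos(a)])
cv2.imwrite("pics/side6.png",optics.camera("side")[:,:,::-1])
```

```text
t 18.45 pos [ 0.5593 -0.1325 -0.0191] F [-0.47 -7.78 -2.09] w 0.002 d_now(cm) [-1.08 -0.21  0.04] d_after(cm) [-1.07 -0.22  0.04] turn [-0.005  0.001 -0.003]
mask [  356   266   186   108 15966] [453. 312.]
w6 wedge x,y,yaw [ 0.5625 -0.0694  1.2474] cost 13297.0 of 15966
foot in wedge 0.02817243369371588 0.008376087016804567
```

>>> {"method": "drive_tool", "body": {"claw": [1,1,1], "delta_pos": [[0,0.1,0],[0,0,0],[0,0,0]], "yaw": [0,0,0]}}

```text
t: 18.85
tool_pos: [0.5593, -0.1324, -0.019]
tool_rot: [0.058, 3.14, -0.009]
wrist_force: [-1.0, -8.6, -1.7]
width: -0.0
grasp_force: 4.2
```

>>> {"method": "drive_tool", "body": {"claw": [1,1,1], "delta_pos": [[0,0.1,0],[0,0,0],[0,0,0]], "yaw": [0,0,0]}}

```text
t: 19.15
tool_pos: [0.5593, -0.1324, -0.019]
tool_rot: [0.058, 3.14, -0.011]
wrist_force: [-0.6, -9.7, -1.5]
width: -0.001
grasp_force: 4.7
```

>>> {"method": "drive_tool", "body": {"claw": [1,1,1,1,1], "delta_pos": [[0,-0.5,0],[0,-1.5,0],[0,-1.5,-1],[0,0,-4],[0,0,-4.5]], "yaw": [0,0,0,0,0]}}

```text
t: 19.65
tool_pos: [0.5569, -0.1623, 0.076]
tool_rot: [-0.056, -3.138, -0.001]
wrist_force: [1.7, -0.7, 0.1]
width: -0.003
grasp_force: 0.0
```

>>> {"method": "drive_tool", "body": {"claw": [1,1], "delta_pos": [[0,0,-3],[0,0,0]], "yaw": [0,0]}}

```text
t: 19.85
tool_pos: [0.5627, -0.1638, 0.1123]
tool_rot: [0.054, 3.129, -0.003]
wrist_force: [0.4, -0.9, 0.3]
width: 0.001
grasp_force: 0.0
```

Run:
```python
from ww import *
to(.569,-.046,.10); v=ww("w7")
f=np.array([.5635,-.040]); d=f-v[:2]; a=v[2]; print("foot in wedge",d@[np.cos(a),np.sin(a)],d@[-np.sin(a),np.cos(a)])
```

```text
t 19.85 pos [ 0.5627 -0.1638  0.1123] F [ 0.45 -0.94  0.32] w 0.001 d_now(cm) [-0.21 11.8   1.21] d_after(cm) [-0.24 11.8   1.23] turn [-0.002  0.012 -0.001]
mask [ 386  194   97   63 5559] [433. 224.]
w7 wedge x,y,yaw [ 0.563  -0.0819  1.537 ] cost 3544.0 of 5559
foot in wedge 0.04190305607670993 0.0009151973599671963
```

View pics/w7.png

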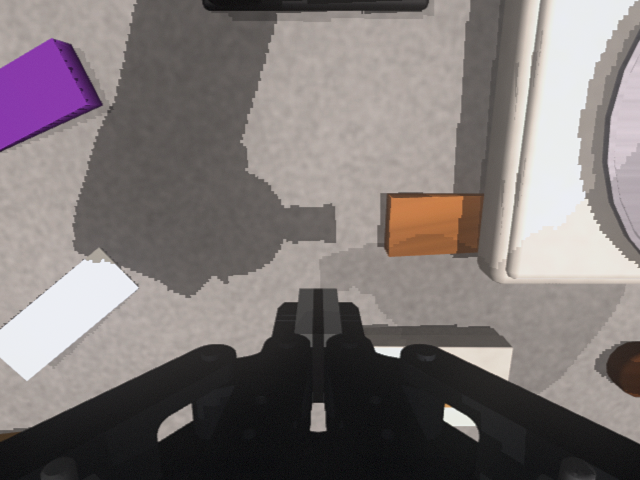

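The wedge (387-483, 195-255) runs squarely under the scale's right side, just ahead of the rear corner at (485,280). Now I move over the corner to press.

>>> {"method": "drive_tool", "body": {"claw": [1,1,1,1,1], "delta_pos": [[-0.2,4,0],[0,4,0],[0,3.8,2],[0,0,2],[0,0,0]], "yaw": [0,0,0,0,0]}}

```text
t: 20.4
tool_pos: [0.5606, -0.0412, 0.0617]
tool_rot: [-0.047, -3.132, -0.002]
wrist_force: [-0.4, -0.3, -0.2]
width: -0.007
grasp_force: 0.0
```

>>> {"method": "drive_tool", "body": {"claw": [1,1,1], "delta_pos": [[0,0,1.5],[0,0,0],[0,0,0]], "yaw": [0,0,0]}}

```text
t: 20.7
tool_pos: [0.5642, -0.0452, 0.051]
tool_rot: [-0.057, -3.14, 0.001]
wrist_force: [-0.4, -1.1, 0.2]
width: 0.001
grasp_force: 0.0
```

Run:
```python
from h import *
to(.569,-.046,.037)
```

```text
t 20.7 pos [ 0.5642 -0.0452  0.051 ] F [-0.44 -1.1   0.15] w 0.001 d_now(cm) [-0.48 -0.06  1.4 ] d_after(cm) [-0.48 -0.06  1.4 ] turn [-0.001 -0.001 -0.003]
```

>>> {"method": "drive_tool", "body": {"claw": [1,1,1,1], "delta_pos": [[-0.4,0,1.0],[0,0,0],[0,0,0.3],[0,0,0]], "yaw": [0,0,0,0]}}

```text
t: 21.1
tool_pos: [0.5682, -0.0437, 0.0374]
tool_rot: [-0.053, -3.14, -0.0]
wrist_force: [-0.1, -0.5, -0.3]
width: 0.0
grasp_force: 0.0
```

>>> {"method": "drive_tool", "body": {"claw": [1,1,1], "delta_pos": [[0,0,0.1],[0,0,0],[0,0,0]], "yaw": [0,0,0]}}

```text
t: 21.4
tool_pos: [0.5687, -0.0438, 0.0371]
tool_rot: [0.053, 3.141, 0.0]
wrist_force: [0.4, -1.0, 2.9]
width: -0.001
grasp_force: 1.2
```

>>> {"method": "drive_tool", "body": {"claw": [1,1,1], "delta_pos": [[0,0,0.1],[0,0,0],[0,0,0]], "yaw": [0,0,0]}}

```text
t: 21.7
tool_pos: [0.5687, -0.0438, 0.037]
tool_rot: [0.053, 3.141, 0.001]
wrist_force: [-1.9, 0.5, 8.5]
width: -0.0
grasp_force: 3.9
```

>>> {"method": "drive_tool", "body": {"claw": [1,1,1], "delta_pos": [[0,0,0],[0,0,0],[0,0,0]], "yaw": [0,0,0]}}

```text
t: 22.0
tool_pos: [0.5687, -0.0437, 0.0371]
tool_rot: [0.053, 3.14, 0.001]
wrist_force: [-2.3, 0.4, 8.3]
width: -0.003
grasp_force: 3.9
```

>>> {"method": "drive_tool", "body": {"claw": [1,1,1,1,1], "delta_pos": [[0,0,0.05],[0,0,0],[0,0,0],[0,0,0],[0,0,0]], "yaw": [0,0,0,0,0]}}

```text
t: 22.5
tool_pos: [0.5687, -0.0438, 0.037]
tool_rot: [0.053, 3.14, 0.001]
wrist_force: [-2.3, 0.5, 11.1]
width: -0.001
grasp_force: 5.2
```

>>> {"method": "drive_tool", "body": {"claw": [1,1,1,1,1], "delta_pos": [[0,0,-0.3],[0,0,-0.5],[0,0,-3],[0,0,-4.5],[0,0,-4.5]], "yaw": [0,0,0,0,0]}}

```text
t: 23.0
tool_pos: [0.5677, -0.0436, 0.1639]
tool_rot: [-0.053, -3.139, 0.0]
wrist_force: [1.0, -0.1, -0.4]
width: -0.003
grasp_force: 0.0
```

>>> {"method": "drive_tool", "body": {"claw": [1,1,1,1,1], "delta_pos": [[0,-4,-2],[0,-4,0],[0,-4,0],[0,0,0],[0,0,0]], "yaw": [0,0,0,0,0]}}

```text
t: 23.5
tool_pos: [0.564, -0.1652, 0.1831]
tool_rot: [-0.058, -3.141, 0.0]
wrist_force: [0.7, 0.8, 0.7]
width: 0.003
grasp_force: 0.0
```

Run:
```python
from ww import *
to(.569,-.046,.2)
k=optics.get_calibration("wrist"); im=optics.camera("wrist")[:,:,::-1]; hsv=cv2.cvtColor(im,cv2.COLOR_BGR2HSV)
m=((hsv[...,1]>110)&(hsv[...,0]<25)).astype(np.uint8); n,l,st,ce=cv2.connectedComponentsWithStats(m)
for i in range(1,n):
    if st[i,4]>800:
        r=cv2.boxPoints(cv2.minAreaRect(np.argwhere(l==i)[:,::-1].astype(np.float32))); print(st[i],[ray(k,p,.018).round(4).tolist() for p in r])
# scale shift: phase correlation of the pan/console area, top view
a=cv2.imread("pics/top0.png"); b=optics.camera("top")[:,:,::-1]; g=lambda x:cv2.cvtColor(np.ascontiguousarray(x[262:335,255:330]),cv2.COLOR_BGR2GRAY).astype(np.float32)
print("scale shift px",cv2.phaseCorrelate(g(a),g(b),cv2.createHanningWindow((75,73),cv2.CV_32F)))
```

```text
t 23.5 pos [ 0.564  -0.1652  0.1831] F [0.72 0.84 0.69] w 0.003 d_now(cm) [-0.06 11.93 -1.69] d_after(cm) [-0.11 11.93 -1.69] turn [-0.    -0.    -0.004]
[ 375  180   74   50 3405] [[0.5404, -0.1192, 0.018], [0.5426, -0.0622, 0.018], [0.5821, -0.0605, 0.018], [0.5799, -0.1194, 0.018]]
[ 385  322   61   31 1512] [[0.6623, -0.111, 0.018], [0.6643, -0.0596, 0.018], [0.6931, -0.0584, 0.018], [0.6911, -0.1109, 0.018]]
[   0  378  118   64 3015] [[0.7283, -0.4768, 0.018], [0.6752, -0.3603, 0.018], [0.7146, -0.3501, 0.018], [0.7709, -0.4696, 0.018]]
scale shift px ((0.5472362761864531, 0.5756379843452066), 0.9017540581597222)
```

The press reached 11 N with no dip, and the wedge is still in place (thick end at y ≈ -0.119). The robot is clear, so I hand in.

```bash
python3 -c "
from rig import robot
print(robot.job_done())"
```

```text
the job is handed in; nothing more can be done
None
```

The wedge is snug under the bare foot and the scale's corner took about 11 N without dipping; the robot is clear and the job is handed in, but the hand-in returned no verdict.

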